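# Take down the lamp column and sort its parts into their dishes

### The job

The parts of a stripped lamp column stand stacked on the black mat. Take the stack apart from the top, one part at a time, and set each part down (never dropped or tipped over) upright and flat on the floor of the dish made to its own shape and size, in the middle of it: the little white finial in the small round dish, the six-sided collar in the six-sided dish, the round drum in the large round dish and the square plinth in the square dish. Leave the glass globe and the screw jar standing where they are.

Things in the scene. Friction and masses are not known exactly. Their poses are not given: they have to be found in the camera images.
- finial_mid (a point): Loose white ceramic finial, the top of the stack at the start: a plain upright knob, 20 mm in diameter, 40 mm high, about 35 g. The point is its centre, half-way up (20 mm above its underside). z is its upright axis. 
- collar_mid (a point): Loose brass six-sided collar, second from the top, under the finial: a hexagonal block 34 mm across flats (39 mm across corners), 32 mm high, about 200 g. The point is its centre, half-way up (16 mm above its underside). z is its upright axis. x points at the middle of one of its flats, so flats also face every 60 degrees from x.
- drum_mid (a point): Loose round drum of brown wood, third from the top, under the collar: a cylinder 52 mm in diameter, 32 mm high, about 100 g. The point is its centre, half-way up (16 mm above its underside). z is its upright axis. 
- plinth_mid (a point): Loose square plinth of bare steel, the bottom of the stack: 64 x 64 mm, 28 mm high, about 400 g, standing on a fixed black rubber mat 110 x 110 mm, 4 mm thick. The point is its centre, half-way up (14 mm above its underside). z is its upright axis. x and y point square to its side faces. Each part of the stack is within about 3 mm of centred on the one below, and is turned at random.
- finial_place (a point): Small round dish for the finial: opening 44 mm in diameter. Fixed. The point lies at the centre of the dish's cork floor, 4 mm above the bench; the wooden rim is 5 mm wide and stands 4 mm above that floor (8 mm above the bench). z is up. 
- collar_place (a point): Six-sided dish for the collar: opening 58 mm across flats. Fixed. The point lies at the centre of the dish's cork floor, 4 mm above the bench; the wooden rim is 5 mm wide and stands 4 mm above that floor (8 mm above the bench). z is up. x points at the middle of one of its sides. The collar fits in it at any turn.
- drum_place (a point): Large round dish for the drum: opening 76 mm in diameter. Fixed. The point lies at the centre of the dish's cork floor, 4 mm above the bench; the wooden rim is 5 mm wide and stands 4 mm above that floor (8 mm above the bench). z is up. 
- plinth_place (a point): Square dish for the plinth: opening 88 x 88 mm. Fixed. The point lies at the centre of the dish's cork floor, 4 mm above the bench; the wooden rim is 5 mm wide and stands 4 mm above that floor (8 mm above the bench). z is up. x and y point square to its sides; the plinth must be turned to match the dish (any of the four quarter turns, to within about 10 degrees) to lie inside its rim.
- globe_mid (a point): Bystander, to be left alone: an opal white glass globe 86 mm in diameter on a brass neck 52 mm wide, standing loose on the bench, 93 mm high in all. The point is half-way up. The other small things lying on the bench among the dishes (a screwdriver, a wrench, two nuts, a screw tray) are under 35 mm high.
- jar_mid (a point): Bystander, to be left alone: a small screw jar 40 mm in diameter and 60 mm high, standing loose on the bench. The point is half-way up.
Not all that is in view belongs to the job. Leave any green or purple look-alike of the part that bears plinth_mid alone.

How it is judged (in metres and radians):
On the way, in this order (a step that is already met when the one before it is completed fails the run):
1. the finial stands flat in its own dish, let go (horizontal distance between finial_mid and finial_place below 0.012 m and z of finial_mid in the frame of finial_place between 0.017 and 0.023 m and angle between finial_mid's own z axis and vertical below 0.08 rad and linear speed of finial below 0.03 m/s and contact force between finial and the fingers below 0.2 N), for 0.2 s.
2. the collar stands flat in its own dish, let go (horizontal distance between collar_mid and collar_place below 0.012 m and z of collar_mid in the frame of collar_place between 0.013 and 0.019 m and angle between collar_mid's own z axis and vertical below 0.08 rad and linear speed of collar below 0.03 m/s and contact force between collar and the fingers below 0.2 N), for 0.2 s.
3. the drum stands flat in its own dish, let go (horizontal distance between drum_mid and drum_place below 0.012 m and z of drum_mid in the frame of drum_place between 0.013 and 0.019 m and angle between drum_mid's own z axis and vertical below 0.08 rad and linear speed of drum below 0.03 m/s and contact force between drum and the fingers below 0.2 N), for 0.2 s.
4. the plinth stands flat in its own dish, let go (horizontal distance between plinth_mid and plinth_place below 0.012 m and z of plinth_mid in the frame of plinth_place between 0.011 and 0.017 m and angle between plinth_mid's own z axis and vertical below 0.08 rad and linear speed of plinth below 0.03 m/s and contact force between plinth and the fingers below 0.2 N), for 0.2 s.
At the end, for the whole second after the job is handed in: Each of the four parts stands upright (tilt under 0.08 rad) on the floor of its own dish, its centre within 12 mm of the dish's centre and within 3 mm of its resting height, let go and at rest (all of step 1 and all of step 2 and all of step 3 and all of step 4); the robot touches nothing.
It fails at once if a part of the column tips over (angle between any of finial_mid, collar_mid, drum_mid, plinth_mid's own z axis and vertical above 1 rad).
It fails at once if a part of the column is dropped (falls free faster than 0.7 m/s, from about 25 mm) ((linear speed of finial above 0.7 m/s and contact force between finial and the fingers below 0.01 N) or (linear speed of collar above 0.7 m/s and contact force between collar and the fingers below 0.01 N) or (linear speed of drum above 0.7 m/s and contact force between drum and the fingers below 0.01 N) or (linear speed of plinth above 0.7 m/s and contact force between plinth and the fingers below 0.01 N)).
It fails at once if the globe or the jar is shifted by more than 25 mm (distance of any of globe_mid, jar_mid from where it was at the start of the episode above 0.025 m).
It also fails if it takes over 112 s, if anything falls off the work surface, if the arm or the gripper's body presses on something with over 40 N, if the wrist force passes 120 N, or if a joint passes its speed limit or range.

### The arm

A 6-joint arm with a two-finger parallel gripper is mounted at the origin on the work surface. World frame = base frame: x ahead of the robot, y to its left, z up, the work surface at z = 0. Lengths are in m, angles in degrees, forces in N, time in s.
With the tool pointing down it reaches from about 0.375 to 0.9 m from the base axis. Payload 3.1 kg.
Tool frame: the origin (TCP) lies at the very end of the fingers, on their centre line; the grasp point (between the pads) lies 19 mm behind it; z points along the fingers, y is the line along which they close (so a half turn about z gives the same grasp; the last joint's range is limited). The gripper opens to 87 mm and grips with 3 to 60 N. Pads are 19 mm wide; open, the fingers measure 117 mm over their backs; the gripper's body (75 mm by 190 mm) begins 51 mm behind the grasp point.
Start: joints at [-79.842, 30.224, 82.088, -0, 67.689, -10.227], TCP at [0.218, -0.586, 0.223] pointing down, gripper open.
Joint ranges: [-176.69, 176.69], [-43.24, 126.21], [12.49, 139.97], [-82, 262], [0, 151.66], [-163.58, 163.58]. Speed limits (degrees/s): [159.86, 159.86, 180, 180, 180, 180].

### API

Orientations are given as a 3x3 rotation matrix whose columns are the frame's x, y, z axes.
In Python, from rig import bot, imaging gives the robot as it stands.
- The arm moves only by the tool drive_tool, never from a script. Its argument "deltas" is text: rows parted by semicolons, each of 5 numbers parted by spaces: the finger opening in mm, from 0 to 87, then the shift along the world's x, y, z in mm, then the turn about the world's z in rad. In form: jaw dx dy dz twist; .... A call has 1 to 12 rows; each row is the pose to reach, as a shift and turn from the pose commanded when the call began; what a row does not reach only later rows make up. A row lasts 1/10 s, in which the tool goes at most 50 mm and 8.59 degrees, less where a joint would pass 70% of its speed; a pose out of reach is approached as far as the arm can. A call with a gripper value outside its range is refused whole. The fingers move at their own pace and stop on an object; the grip force is fixed at half the most. Time passes only in rows, so rows that repeat a pose let the fingers close. It gives the time, the measured TCP pose, the force, the opening and the grip force at its end, in the units of the state.
- bot.read_state(): the state, without advancing time (a new reading comes with each control period).
- imaging.capture(name): name is "scene" or "top"; returns the picture (480x640x3 uint8, red, green, blue); there is no depth.
- imaging.camera_model(name): a dict with "fx", "fy", "cx", "cy" (pixels), "dist" ([k1, k2, p1, p2, k3] as OpenCV has them; the pictures are not rectified), "T" (4x4, takes a point from camera to world coordinates). Camera axes: x right, y down, z forward; pixel columns grow to the right and rows downward; lengths in m; the calibration is good to about 2 mm. A picture is of the moment at which its call begins. camera_model takes no time and is no camera call.
- bot.hand_in(): hands the job in; it is judged then, once.
The state is a dict: "time_s": time; "joint_positions": joint angles; "qvel": joint speeds; "tau": joint torques, N m; "position": TCP position; "tcp_rot": TCP orientation; "force": force on the tool from outside, world axes, zero at the start; "moment": the same for the moment, N m; "opening": opening from 0.0 (shut) to 1.0 (fully open); "grasp_force": force on a finger pad.
Only numpy, scipy, OpenCV 4.12 (cv2) and the standard library are available. Lean on these libraries where they do the work, as an engineer would, in place of code of your own. Each camera call takes 0.05 s, during which the arm holds its last target. There are 200 camera calls.

## Working session

There is one attempt and no reset: what is moved stays moved. The work goes in short steps, Python scripts to look and compute and a tool call to move; the robot and the scene stay as the last step left them, time stands still between calls to the robot, and variables do not carry over. Pictures are saved under pics/ and viewed, at most 14 in all, crops included, and the job is handed in when it is done.

Besides the shell and the picture viewer there is one more tool, called after "Request:" as name(argument=value, ...) on one line, values as JSON. drive_tool: Moves the arm, as the interface text tells. Its arguments: {"type":"object","properties":{"deltas":{"type":"string"}},"required":["deltas"]}

```bash
mkdir -p pics; ls
python3 - <<'E'
from rig import bot, imaging
import cv2
for n in("scene","top"):
    im=imaging.capture(n); cv2.imwrite(f"pics/{n}0.png",im[:,:,::-1])
    m=imaging.camera_model(n); print(n,{k:(v if k!='T' else None) for k,v in m.items()}); print(m['T'])
print(bot.read_state())
E
```

```text
pics
scene {'fx': 599.1657078760564, 'fy': 599.1657078760564, 'cx': 323.0698764872559, 'cy': 242.00353865884892, 'dist': array([-0.14115583,  0.        ,  0.        ,  0.        ,  0.        ]), 'T': None}
[[-4.36447435e-01  5.95418953e-01 -6.74529397e-01  1.18602402e+00]
 [ 8.99729755e-01  2.88880610e-01 -3.27161061e-01  2.98337605e-01]
 [ 6.05673821e-05 -7.49682775e-01 -6.61797350e-01  8.24479046e-01]
 [ 0.00000000e+00  0.00000000e+00  0.00000000e+00  1.00000000e+00]]
top {'fx': 543.3370048307003, 'fy': 543.3370048307003, 'cx': 325.4818173796017, 'cy': 240.69041482622671, 'dist': array([-0.00469243,  0.        ,  0.        ,  0.        ,  0.        ]), 'T': None}
[[ 0.02184067 -0.98749097  0.15615557  0.2212284 ]
 [-0.99968871 -0.01968674  0.01532698 -0.06391435]
 [-0.01206106 -0.15644171 -0.98761355  1.39356977]
 [ 0.          0.          0.          1.        ]]
{'time_s': 0.1, 'joint_positions': array([-7.98415974e+01,  3.02744426e+01,  8.21473591e+01,  9.27932240e-04,
        6.76904039e+01, -1.02274215e+01]), 'qvel': array([-0.02526752, -0.02736706, -0.08283965,  0.06619493, -0.01333957,
       -0.02917001]), 'tau': array([-1.65735300e-04, -4.40986705e+01, -1.77150160e+01,  6.35547610e-02,
        5.34051040e-02, -4.98426891e-05]), 'position': array([ 0.21762719, -0.58519578,  0.22167024]), 'tcp_rot': array([[ 9.37370410e-01,  3.48334043e-01, -3.30647051e-04],
       [ 3.48334011e-01, -9.37368492e-01,  1.93029811e-03],
       [ 3.62450418e-04, -1.92457995e-03, -9.99998082e-01]]), 'force': array([ 0.1232007 , -0.56607252,  0.03918458]), 'moment': array([-0.0340438 , -0.04152121, -0.03053253]), 'grasp_force': 0.0, 'opening': 1.0004618826322051}
```

View pics/scene0.png

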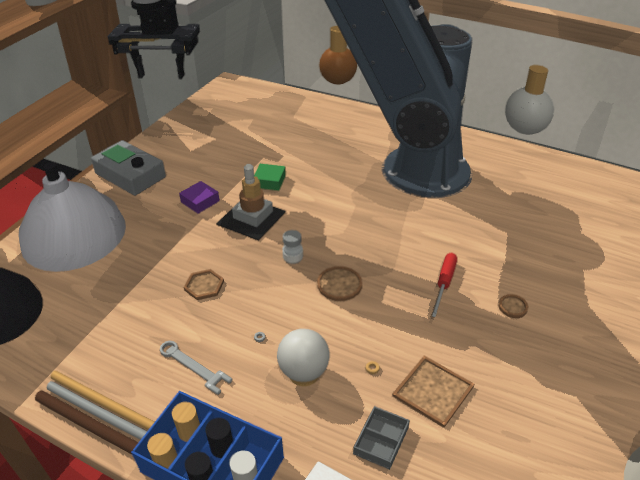

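View pics/top0.png

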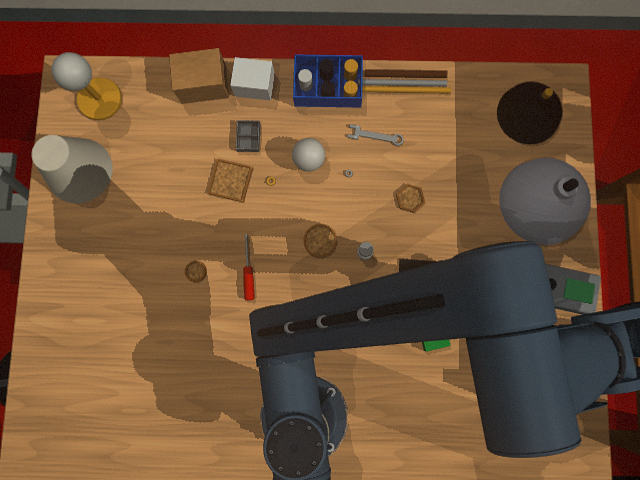

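The scene view shows the stack at about (252,200) with the finial top at (249,168). The hex dish is at (204,285), the drum dish at (340,283), the small dish at (513,306) and the square dish at (433,390). The jar is at (292,247), the globe at (303,356), and the look-alikes are green at (270,176) and purple at (199,196). In the top view the arm hides the stack.

```bash
cat > h.py <<'E'
from rig import bot, imaging
import cv2, numpy as np
def ray(n,p):
    m=imaging.camera_model(n); K=np.array([[m['fx'],0,m['cx']],[0,m['fy'],m['cy']],[0,0,1]])
    q=cv2.undistortPoints(np.array(p,float).reshape(-1,1,2),K,m['dist']).reshape(-1,2)
    d=np.c_[q,np.ones(len(q))]@m['T'][:3,:3].T
    return m['T'][:3,3],d
def plane(n,p,z):
    o,d=ray(n,p); return o+d*((z-o[2])/d[:,2])[:,None]
def pix(n,P):
    m=imaging.camera_model(n); K=np.array([[m['fx'],0,m['cx']],[0,m['fy'],m['cy']],[0,0,1]])
    T=np.linalg.inv(m['T']); return cv2.projectPoints(np.array(P,float).reshape(-1,1,3),cv2.Rodrigues(T[:3,:3])[0],T[:3,3],K,m['dist'])[0].reshape(-1,2)
def shot(n,name,box=None,s=1):
    im=np.ascontiguousarray(imaging.capture(n)[:,:,::-1]); v=im
    if box: x0,y0,x1,y1=box; v=cv2.resize(im[y0:y1,x0:x1],None,fx=s,fy=s,interpolation=cv2.INTER_CUBIC)
    cv2.imwrite('pics/'+name+'.png',v); return im
E
python3 - <<'E'
from h import *
im={n:cv2.imread(f'pics/{n}0.png') for n in('scene','top')}
rough={'finial':[(513,306),(195,271)],'collar':[(204,285),(409,198)],'drum':[(340,283),(320,240)],'plinth':[(433,390),(230,180)],'jar':[(292,260),(366,251)],'globe':[(303,375),(309,154)]}
for k,(a,b) in rough.items(): print(k,plane('scene',[a],.004)[0].round(3),plane('top',[b],.004)[0].round(3))
print('stack',plane('scene',[(252,218)],.004),'fin top',plane('scene',[(249,167)],.136),'green',plane('scene',[(270,180)],.03),'purple',plane('scene',[(199,198)],.03))
tiles=[]
for k in ('finial','collar','drum','plinth'):
    x,y=rough[k][1]; tiles.append(cv2.resize(im['top'][y-32:y+32,x-32:x+32],(300,300),interpolation=cv2.INTER_CUBIC))
cv2.imwrite('pics/d0.png',np.vstack([np.hstack(tiles[:2]),np.hstack(tiles[2:])]))
E
```

```text
finial [0.357 0.292 0.004] [0.355 0.292 0.004]
collar [ 0.562 -0.259  0.004] [ 0.558 -0.258  0.004]
drum [ 0.443 -0.026  0.004] [ 0.442 -0.028  0.004]
plinth [0.6   0.214 0.004] [0.598 0.213 0.004]
jar [ 0.426 -0.139  0.004] [ 0.416 -0.147  0.004]
globe [0.665 0.009 0.004] [0.673 0.007 0.004]
stack [[ 0.34626066 -0.28057722  0.004     ]] fin top [[ 0.34268679 -0.27812237  0.136     ]] green [[ 0.23710264 -0.29619195  0.03      ]] purple [[ 0.36378346 -0.40411054  0.03      ]]
```

View pics/d0.png

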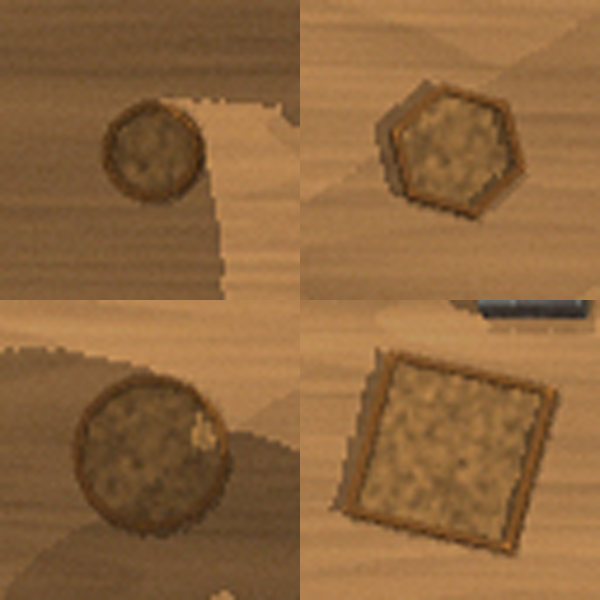

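Request:
drive_tool(deltas="87 30 50 20 0; 87 60 100 30 0; 87 90 150 30 0; 87 115 200 30 0; 87 140 250 30 0; 87 170 300 30 0; 87 195 350 30 0; 87 225 400 30 0; 87 250 445 30 0; 87 280 490 30 0; 87 305 540 30 0; 87 330 585 30 0")

```text
time_s: 1.3
position: [0.5114, -0.0648, 0.2524]
tcp_rot: [[0.937, 0.348, -0.0], [0.348, -0.937, 0.0], [-0.0, -0.0, -1.0]]
force: [0.7, -0.5, 0.1]
opening: 1.0
grasp_force: 0.0
```

Run:
```python
from h import *
t={'finial':(195,271,154,151),'collar':(409,198,157,151),'drum':(320,240,152,155),'plinth':(230,180,152,151)}
def px(x,y,u,v): return (x-32+(u+.5)/4.6875-.5, y-32+(v+.5)/4.6875-.5)
for k,a in t.items(): print(k,plane('top',[px(*a)],.007)[0].round(4))
c=plane('top',[px(230,180,u,v-300) for u,v in((388,350),(557,388),(515,553),(347,514))],.008)
print(c.round(4)); e=np.roll(c,-1,0)-c; print(np.linalg.norm(e,axis=1),np.degrees(np.arctan2(e[:,1],e[:,0])))
im=shot('top','t1'); sc=shot('scene','s1')
a=cv2.resize(im[225:325,370:470],(600,600),interpolation=cv2.INTER_CUBIC)
cv2.imwrite('pics/st.png',a)
b=cv2.resize(sc[150:250,205:305],(600,600),interpolation=cv2.INTER_CUBIC); cv2.imwrite('pics/ss.png',b)
```

```text
finial [0.3554 0.29   0.007 ]
collar [ 0.5582 -0.2609  0.007 ]
drum [ 0.4402 -0.0283  0.007 ]
plinth [0.5979 0.2128 0.007 ]
[[ 0.6589  0.0819  0.008 ]
 [ 0.6384 -0.0142  0.008 ]
 [ 0.5428  0.0069  0.008 ]
 [ 0.5634  0.1015  0.008 ]]
[0.09821484 0.0978966  0.09680408 0.09753351] [-102.04008706  167.56116773   77.74479233  -11.61116265]
```

View pics/st.png

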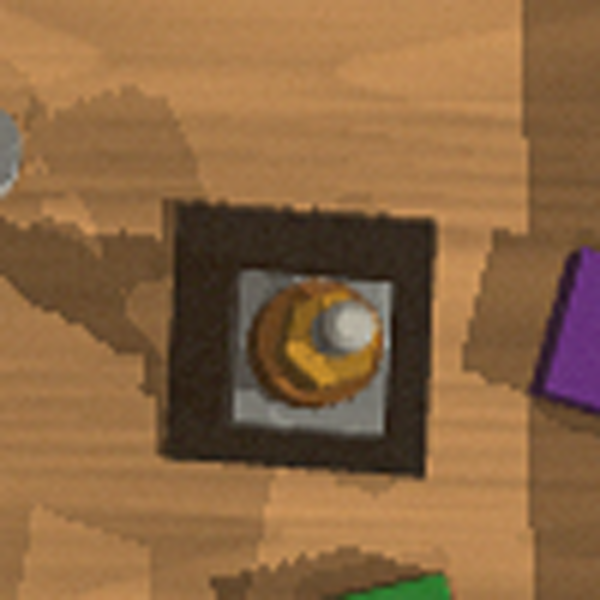

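View pics/ss.png

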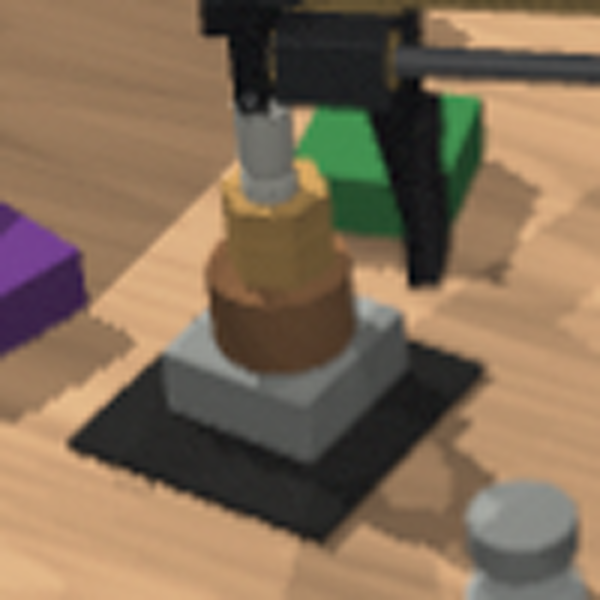

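Run:
```python
from h import *
f=lambda u,v:((u+.5)/6-.5+370,(v+.5)/6-.5+225)
print('fin',plane('top',[f(356,324)],.136)); print('plinth',plane('top',[f(312.8,353)],.032)); print('drum',plane('top',[f(320,342)],.064))
print('mat',plane('top',[f(300,337)],.004))
c=plane('top',[f(*q) for q in((240,270),(393,283),(385,437),(233,422))],.032); e=np.roll(c,-1,0)-c
print(np.linalg.norm(e,axis=1),np.degrees(np.arctan2(e[:,1],e[:,0])))
g=lambda u,v:((u+.5)/6-.5+205,(v+.5)/6-.5+150)
print('fin base scene',plane('scene',[g(270,200)],.096), 'mid',plane('scene',[g(267,150)],.116))
print('plinth scene top', plane('scene',[g(285,350)],.032))
h=[(302,295),(287,345),(320,388)]
c=plane('top',[f(*q) for q in h],.096); e=np.diff(c,axis=0); print('hex',c,np.linalg.norm(e,axis=1),np.degrees(np.arctan2(e[:,1],e[:,0])))
```

```text
fin [[ 0.33611624 -0.28555895  0.136     ]]
plinth [[ 0.33313448 -0.28582409  0.032     ]]
drum [[ 0.3350471  -0.28356078  0.064     ]]
mat [[ 0.34213818 -0.28498701  0.004     ]]
[0.06398959 0.06436091 0.06316655 0.06357795] [-93.71874507 176.50598542  85.56316196  -2.74501171]
fin base scene [[ 0.34333877 -0.27998144  0.096     ]] mid [[ 0.34179994 -0.28029364  0.116     ]]
plinth scene top [[ 0.34540991 -0.27836382  0.032     ]]
hex [[ 0.3509013  -0.2712308   0.096     ]
 [ 0.33084282 -0.26517725  0.096     ]
 [ 0.31404661 -0.27816452  0.096     ]] [0.02095204 0.02123162] [ 163.20644913 -142.28785812]
```

The top view shows the finial's top disc at crop (356,324), the plinth top centred at (313,353) and the hex corners at (302,295), (287,345) and (320,388). The scene crop agrees once the front-edge offset is allowed for. I'm taking the finial at (.3355,-.285), the collar at (.334,-.284), the drum at (.335,-.284) and the plinth at (.333,-.286) turned -3.6°.

Request:
drive_tool(deltas="60 -25 -31 -30 0; 60 -50 -62 -60 0; 60 -75 -94 -87 0; 60 -100 -125 -87 0; 60 -125 -157 -87 0; 60 -150 -188 -87 0; 60 -176 -220 -87 0; 60 -176 -220 -87 0; 60 -176 -220 -87 0; 60 -176 -220 -87 0")

```text
time_s: 2.4
position: [0.3348, -0.286, 0.1654]
tcp_rot: [[0.937, 0.348, -0.001], [0.348, -0.937, 0.001], [-0.0, -0.001, -1.0]]
force: [0.5, 0.1, -0.1]
opening: 0.691
grasp_force: 0.0
```

Run:
```python
from h import *
im=shot('scene','s2',(205,110,305,210),6); s=bot.read_state(); print(s['position'],s['joint_positions'])
```

```text
[ 0.33509531 -0.28575368  0.16543485] [-5.50605135e+01  2.16240203e+01  1.11193822e+02  1.08811167e-02
  4.72372567e+01  1.44751108e+01]
```

View pics/s2.png

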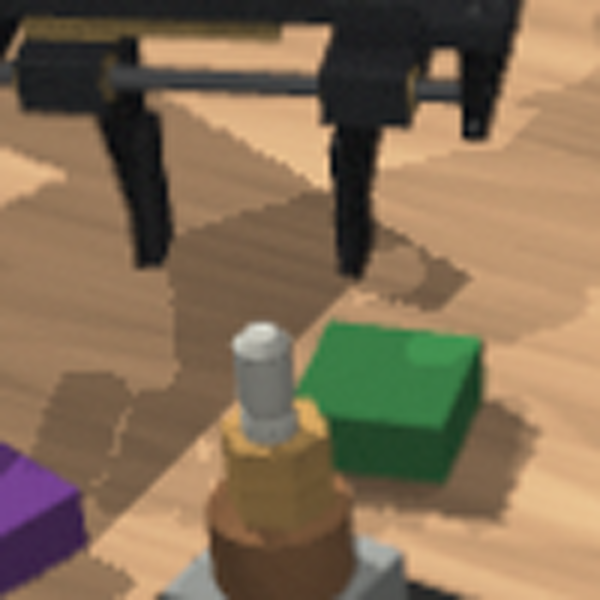

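The fingers straddle the finial. Its top disc is at crop (263,340) and the fingertips are at (152,265) and (352,275). I'll check for calibration bias with the known TCP.

Run:
```python
from h import *
g=lambda u,v:np.array(((u+.5)/6-.5+205,(v+.5)/6-.5+110))
s=bot.read_state(); P=s['position']
print('tcp pred',pix('scene',P),'seen',g(252,270)); b=g(252,270)-pix('scene',P)[0]
print('fin top',plane('scene',[g(263,340)],.136),'bias corrected',plane('scene',[g(263,340)-b],.136))
```

```text
tcp pred [[246.59226431 152.06405969]] seen [246.58333333 154.58333333]
fin top [[ 0.34087946 -0.28061408  0.136     ]] bias corrected [[ 0.33302132 -0.2853866   0.136     ]]
```

Request:
drive_tool(deltas="50 1 1 -25 0; 50 1 1 -50 0; 50 1 1 -61 0; 50 1 1 -61 0; 0 1 1 -61 0; 0 1 1 -61 0; 0 1 1 -61 0; 0 1 1 -61 0; 0 1 1 -61 0; 0 1 1 -61 0")

```text
time_s: 3.45
position: [0.3361, -0.286, 0.1049]
tcp_rot: [[0.937, 0.348, 0.001], [0.348, -0.937, -0.001], [0.0, 0.001, -1.0]]
force: [1.0, -0.0, 3.6]
opening: 0.215
grasp_force: 30.0
```

Run:
```python
from h import *
im=shot('scene','s3',(205,110,305,210),6); s=bot.read_state(); print(s['position'],s['opening'],s['grasp_force'],s['force'])
```

```text
[ 0.3361328  -0.28604688  0.10495168] 0.22460749042914852 29.998433170840144 [-1.10665772  1.18122155  4.18805623]
```

View pics/s3.png

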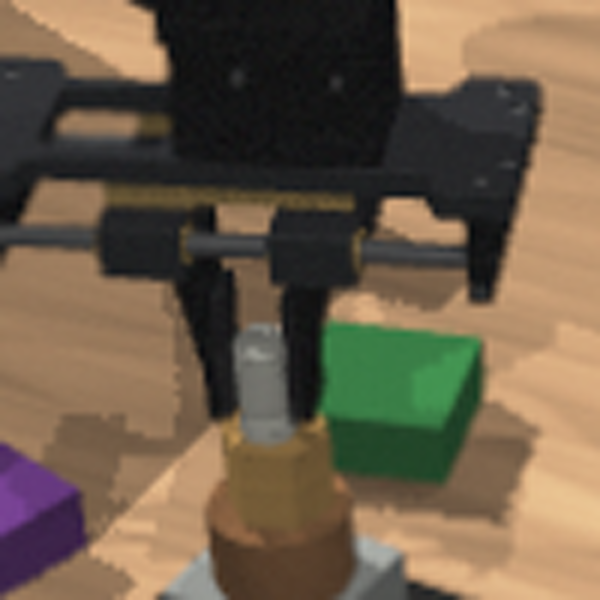

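The fingers hold the finial at an opening of 19.5 mm, and it is upright on the collar at crop (265,390).

Request:
drive_tool(deltas="0 0 0 20 0; 0 0 0 50 0; 0 15 40 65 0; 0 30 82 65 0; 0 45 123 65 0; 0 60 164 65 0; 0 75 205 65 0; 0 90 246 65 0; 0 104 287 65 0; 0 92 328 65 0; 0 80 370 65 0; 0 68 411 65 0")

```text
time_s: 4.7
position: [0.4032, 0.1267, 0.1693]
tcp_rot: [[0.937, 0.348, -0.001], [0.348, -0.937, 0.0], [-0.001, -0.0, -1.0]]
force: [0.8, -0.1, -0.3]
opening: 0.22
grasp_force: 30.0
```

Request:
drive_tool(deltas="0 -12 42 0 0; 0 -24 83 0 0; 0 -36 124 0 0; 0 -48 164 0 0; 0 -48 164 0 0; 0 -48 164 0 0; 0 -48 164 0 0")

```text
time_s: 5.4
position: [0.356, 0.2883, 0.1693]
tcp_rot: [[0.938, 0.348, -0.001], [0.348, -0.938, -0.001], [-0.001, 0.0, -1.0]]
force: [0.5, -0.2, -0.6]
opening: 0.22
grasp_force: 30.0
```

Request:
drive_tool(deltas="0 0 2 -40 0; 0 0 2 -80 0; 0 0 2 -115 0; 0 0 2 -135 0; 0 0 2 -142 0; 0 0 2 -142 0; 0 0 2 -142 0")

```text
time_s: 6.1
position: [0.3569, 0.2908, 0.0283]
tcp_rot: [[0.938, 0.347, 0.001], [0.347, -0.938, 0.001], [0.001, -0.0, -1.0]]
force: [-0.6, -0.6, -1.1]
opening: 0.221
grasp_force: 30.0
```

Run:
```python
from h import *
im=shot('scene','s4'); s=bot.read_state(); print(s['position'],s['force'])
a=cv2.resize(im[240:340,463:563],(600,600),interpolation=cv2.INTER_CUBIC)
cv2.imwrite('pics/s4c.png',a)
```

```text
[0.35702074 0.29113923 0.02857704] [0.3057527  0.33029517 0.92316526]
```

View pics/s4c.png

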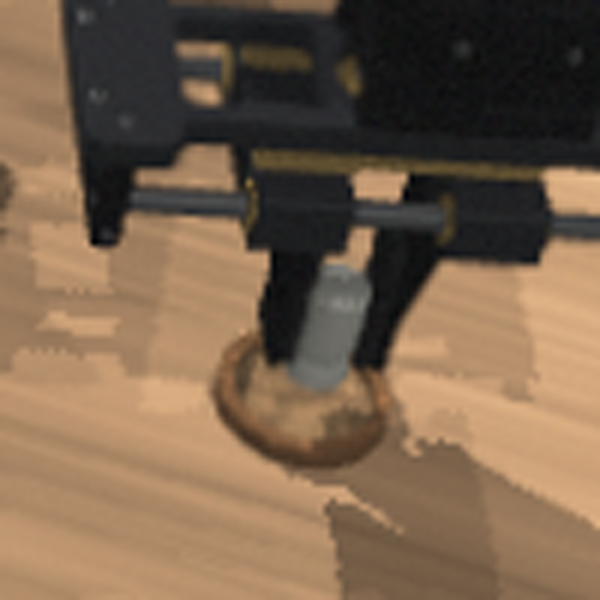

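Run:
```python
from h import *
g=lambda u,v:np.array(((u+.5)/6-.5+463,(v+.5)/6-.5+240))
print('fin bottom pts',plane('scene',[g(318,388)],.0195),'top',plane('scene',[g(347,278)],.0595))
print('dish',plane('scene',[g(301,397)],.007), (pix('scene',[[.3554,.29,.008]])-[463,240])*6)
im=cv2.imread('pics/s4.png')
```

```text
fin bottom pts [[0.36664932 0.29544474 0.0195    ]] top [[0.35848976 0.2937759  0.0595    ]]
dish [[0.36003902 0.29132034 0.007     ]] [[298.33299071 381.06197212]]
```

The finial is upright above the small dish (rim centred at crop (301,397), finial foot at (318,388)) and within about 3 mm of centre. I'll lower it and let go.

Request:
drive_tool(deltas="0 1 0 -5 0; 0 1 0 -10 0; 0 1 0 -13 0; 0 1 0 -14.5 0; 0 1 0 -15 0; 0 1 0 -15 0")

```text
time_s: 6.75
position: [0.3568, 0.2912, 0.013]
tcp_rot: [[0.937, 0.349, 0.0], [0.349, -0.937, 0.0], [0.0, 0.0, -1.0]]
force: [0.1, -1.0, 4.7]
opening: 0.225
grasp_force: 30.0
```

Request:
drive_tool(deltas="28 0 0 0 0; 45 0 0 0 0; 45 0 0 0 0; 45 0 0 20 0; 45 0 0 60 0; 60 0 0 105 0; 60 12 -42 145 0; 60 24 -83 145 0; 60 36 -124 145 0; 60 48 -165 145 0; 60 60 -206 145 0; 60 72 -247 145 0")

```text
time_s: 7.95
position: [0.429, 0.0425, 0.1576]
tcp_rot: [[0.937, 0.348, 0.0], [0.348, -0.937, 0.0], [0.0, -0.0, -1.0]]
force: [0.4, -0.6, 0.3]
opening: 0.688
grasp_force: 0.0
```

Run:
```python
from h import *
s=bot.read_state(); print(s['position'],s['force'])
im=imaging.capture('scene')[:,:,::-1];tp=imaging.capture('top')[:,:,::-1]
R=lambda a:cv2.resize(a,(400,400),interpolation=cv2.INTER_CUBIC)
cv2.imwrite('pics/c5.png',np.hstack([R(im[260:340,473:553]),R(tp[230:330,370:470])]))
```

```text
[0.42900935 0.04252697 0.15756239] [ 0.36692296 -0.58668528  0.25013631]
```

View pics/c5.png

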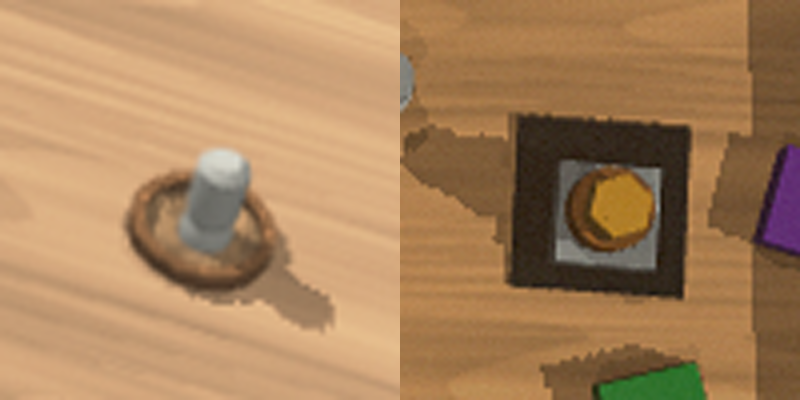

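The finial stands centred in its dish at crop (213,215), and the brass hexagon top is now fully visible at (622,205) in the right half. I'll segment it for its centre and turn.

Run:
```python
from h import *
tp=np.ascontiguousarray(imaging.capture('top')[:,:,::-1]); c=tp[230:330,370:470]; hsv=cv2.cvtColor(c,cv2.COLOR_BGR2HSV)
print(hsv[51,55],hsv[60,47],hsv[45,60])
m=cv2.inRange(hsv,(15,150,150),(30,255,255)); m[:35]=0;m[70:]=0;m[:,:35]=0;m[:,70:]=0
cs,_=cv2.findContours(m,cv2.RETR_EXTERNAL,cv2.CHAIN_APPROX_NONE); k=max(cs,key=cv2.contourArea)
M=cv2.moments(k); P=plane('top',[(370+M['m10']/M['m00'],230+M['m01']/M['m00'])],.096); print(cv2.contourArea(k),P)
h=cv2.convexHull(k).reshape(-1,2); W=plane('top',h+[370,230],.096)[:,:2]-P[0,:2]
# width function, minimum = flats direction
a=np.radians(np.arange(0,180,1)); w=np.ptp(W@np.array([np.cos(a),np.sin(a)]),axis=0)
f=[w[t]+w[t+60]+w[t+120] for t in range(60)]; print('flat normal deg',np.argmin(f),min(f)/3,max(f)/3)
```

```text
[ 19 199 176] [ 14 164  95] [ 12 147  99]
145.0 [[ 0.33397044 -0.28336885  0.096     ]]
flat normal deg 19 0.03259253022286561 0.03524093582321916
```

Request:
drive_tool(deltas="60 -12 -41 0 0.06; 60 -24 -82 0 0.13; 60 -36 -122 0 0.2; 60 -48 -163 0 0.27; 60 -60 -204 0 0.34; 60 -72 -245 0 0.4; 60 -84 -286 0 0.43; 60 -95 -326 0 0.43; 60 -95 -326 -15 0.43; 60 -95 -326 -15 0.43; 60 -95 -326 -15 0.43")

```text
time_s: 9.2
position: [0.3337, -0.2797, 0.1422]
tcp_rot: [[0.706, 0.708, -0.002], [0.708, -0.706, 0.003], [0.001, -0.003, -1.0]]
force: [-0.8, 0.2, -0.1]
opening: 0.687
grasp_force: 0.0
```

Request:
drive_tool(deltas="60 0 0 -30 0; 60 0 0 -60 0; 60 0 0 -70 0; 60 0 0 -70 0; 60 0 0 -70 0; 30 0 0 -70 0; 30 0 0 -70 0; 20 0 0 -70 0; 20 0 0 -70 0; 20 0 0 -70 0; 20 0 0 -70 0")

```text
time_s: 10.3
position: [0.3346, -0.2829, 0.0731]
tcp_rot: [[0.707, 0.707, 0.002], [0.707, -0.707, -0.002], [-0.0, 0.003, -1.0]]
force: [1.1, -1.2, 5.4]
opening: 0.39
grasp_force: 29.9
```

Request:
drive_tool(deltas="20 0 0 10 0; 20 0 0 35 0; 20 40 4 40 0; 20 82 8 40 0; 20 124 12 40 0; 20 166 16 40 0; 20 205 20 30 0; 20 225 23 0 0; 20 225 23 -25 0; 20 225 23 -45 0; 20 225 23 -45 0; 20 225 23 -45 0")

```text
time_s: 11.5
position: [0.5581, -0.2582, 0.0272]
tcp_rot: [[0.707, 0.707, -0.002], [0.707, -0.707, 0.002], [-0.0, -0.003, -1.0]]
force: [-0.5, -0.9, -1.7]
opening: 0.386
grasp_force: 29.9
```

Run:
```python
from h import *
s=bot.read_state(); print(s['position'],s['force'],s['opening'])
im=imaging.capture('scene')[:,:,::-1]
R=lambda a:cv2.resize(a,(400,400),interpolation=cv2.INTER_CUBIC)
cv2.imwrite('pics/c6.png',np.hstack([R(im[245:325,164:244]),R(im[150:250,200:300])]))
```

```text
[ 0.55809917 -0.25820441  0.0272312 ] [-0.48717083 -0.91126074 -1.67490468] 0.38588681930177093
```

View pics/c6.png

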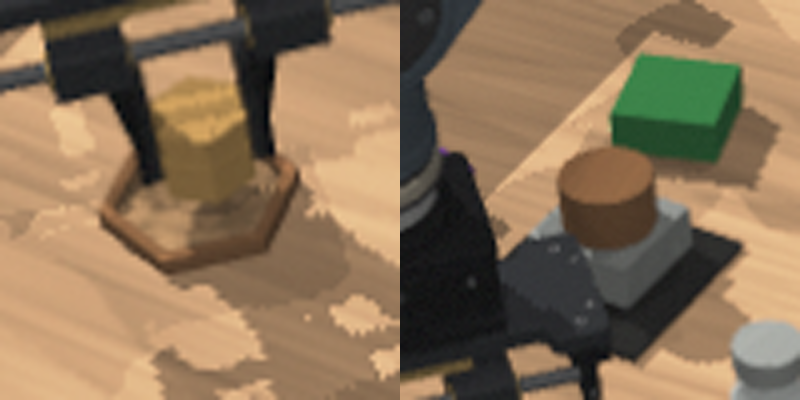

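Run:
```python
from h import *
g=lambda u,v:np.array(((u+.5)/5-.5+164,(v+.5)/5-.5+245))
print(plane('scene',[g(199.5,194)],.008)); print('collar bottom front vertex',plane('scene',[g(210,205)],.0182), 'L,R',plane('scene',[g(168,190),g(250,193)],.0182))
print((pix('scene',[.5581,-.2582,.018])-[164,245])*5,(pix('scene',[.5581,-.2582,.05])-[164,245])*5)
```

```text
[[ 0.56220792 -0.25949784  0.008     ]]
collar bottom front vertex [[ 0.57310102 -0.2456117   0.0182    ]] L,R [[ 0.57356651 -0.2646054   0.0182    ]
 [ 0.56101956 -0.23547121  0.0182    ]]
[[202.84334601 167.82553344]] [[191.5782914  107.41741258]]
```

The dish's outer corners are at crop (101,213), (298,175) and (165,270), and the collar foot is at (168,190), (210,205) and (250,193). Same-camera comparison gives a shift of about -3 to -4 mm in y. The drum and plinth are undisturbed.

Request:
drive_tool(deltas="20 1 -3.5 0 0; 20 1 -3.5 -5 0; 20 1 -3.5 -10 0; 20 1 -3.5 -13 0; 20 1 -3.5 -14 0; 20 1 -3.5 -14 0; 20 1 -3.5 -14.5 0; 20 1 -3.5 -14.5 0")

```text
time_s: 12.35
position: [0.5601, -0.2624, 0.0132]
tcp_rot: [[0.707, 0.707, 0.0], [0.707, -0.707, -0.0], [0.0, 0.0, -1.0]]
force: [-0.3, 0.1, -1.0]
opening: 0.387
grasp_force: 29.9
```

Request:
drive_tool(deltas="20 0 0 -0.5 0; 45 0 0 -0.5 0; 50 0 0 -0.5 0; 50 0 0 -0.5 0; 50 0 0 20 0; 50 0 0 60 0; 75 -20 -2 90 -0.12; 75 -60 -6 100 -0.25; 75 -100 -9 100 -0.38; 75 -140 -13 100 -0.5; 75 -180 -17 100 -0.62; 75 -225 -21 100 -0.75")

```text
time_s: 13.55
position: [0.3342, -0.2839, 0.1134]
tcp_rot: [[0.999, 0.032, 0.001], [0.032, -0.999, -0.002], [0.001, 0.002, -1.0]]
force: [-0.6, -0.3, -0.2]
opening: 0.858
grasp_force: 0.0
```

Request:
drive_tool(deltas="75 0 0 0 -0.1; 75 0 0 0 -0.1; 75 0 0 0 -0.1; 75 0 0 0 -0.1")

```text
time_s: 13.95
position: [0.3359, -0.2837, 0.1131]
tcp_rot: [[0.998, -0.062, 0.001], [-0.062, -0.998, -0.001], [0.001, 0.001, -1.0]]
force: [-0.2, 0.5, -0.6]
opening: 0.864
grasp_force: 0.0
```

Run:
```python
from h import *
s=bot.read_state(); print(s['position'],s['force'],s['opening'],s['tcp_rot'][:2,1])
im=imaging.capture('scene')[:,:,::-1]
R=lambda a:cv2.resize(a,(400,400),interpolation=cv2.INTER_CUBIC)
cv2.imwrite('pics/c7.png',np.hstack([R(im[245:325,164:244]),R(im[140:240,200:300])]))
```

```text
[ 0.33593201 -0.28374545  0.1131349 ] [-0.17148949  0.51800977 -0.64169208] 0.8640981539039284 [-0.0616301  -0.99809859]
```

View pics/c7.png

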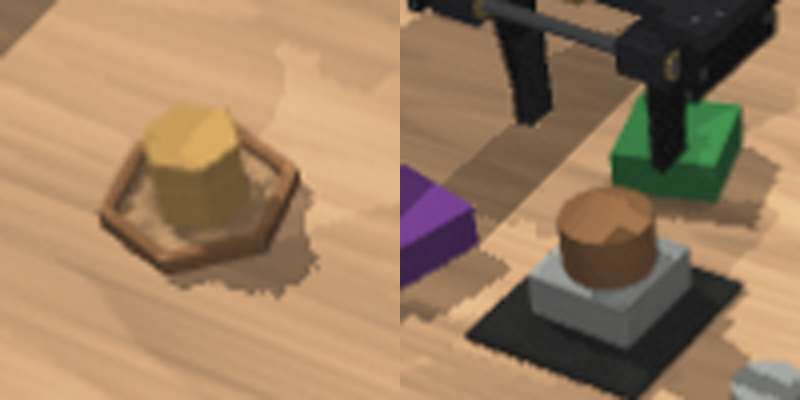

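The collar stands flat in the hex dish at crop (197,170), roughly centred. The drum sits level on the plinth at (607,235) and the fingers straddle it.

Request:
drive_tool(deltas="75 -1 0 -30 0; 75 -1 0 -60 0; 75 -1 0 -72.5 0; 75 -1 0 -72.5 0; 75 -1 0 -72.5 0; 55 -1 0 -72.5 0; 40 -1 0 -72.5 0; 40 -1 0 -72.5 0; 40 -1 0 -72.5 0; 40 -1 0 -72.5 0")

```text
time_s: 15.0
position: [0.3342, -0.2837, 0.0411]
tcp_rot: [[0.998, -0.064, 0.001], [-0.064, -0.998, -0.001], [0.001, 0.001, -1.0]]
force: [-0.3, 1.3, 4.2]
opening: 0.589
grasp_force: 30.0
```

Request:
drive_tool(deltas="40 0 0 10 0; 40 0 0 40 0; 40 0 0 75 0; 40 15 37 75 0; 40 32 77 75 0; 40 49 117 75 0; 40 66 157 75 0; 40 83 198 75 0; 40 98 235 75 0; 40 107 256 60 0; 40 107 256 30 0; 40 107 256 5 0")

```text
time_s: 16.2
position: [0.4414, -0.0263, 0.0454]
tcp_rot: [[0.998, -0.062, 0.001], [-0.062, -0.998, -0.0], [0.001, 0.0, -1.0]]
force: [-0.4, 0.6, -1.9]
opening: 0.59
grasp_force: 30.0
```

Request:
drive_tool(deltas="40 0 0 -14 0; 40 0 0 -14 0; 40 0 0 -14 0")

```text
time_s: 16.5
position: [0.4409, -0.0273, 0.0319]
tcp_rot: [[0.998, -0.064, -0.0], [-0.064, -0.998, 0.0], [-0.0, -0.0, -1.0]]
force: [1.1, 0.4, -1.1]
opening: 0.589
grasp_force: 30.0
```

Run:
```python
from h import *
s=bot.read_state(); print(s['position'],s['force'],s['opening'])
im=imaging.capture('scene')[:,:,::-1];tp=imaging.capture('top')[:,:,::-1]
R=lambda a:cv2.resize(a,(400,400),interpolation=cv2.INTER_CUBIC)
cv2.imwrite('pics/c8.png',np.hstack([R(im[240:320,300:380]),R(tp[230:330,370:470])])); cv2.imwrite('pics/t8.png',tp)
```

```text
[ 0.4408883  -0.02732536  0.0318568 ] [ 1.06918322  0.38476784 -1.09767083] 0.5890146140803892
```

View pics/c8.png

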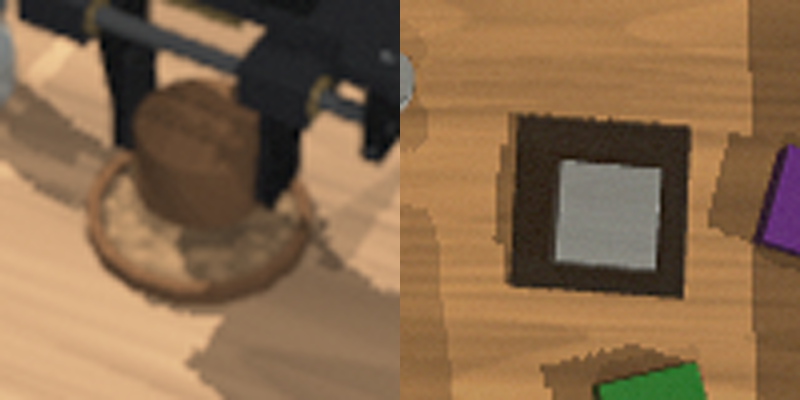

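The drum is over the large dish. The rim spans crop x 88–313 with its front at y 300, and the drum is centred at x 198. The right half shows the bare plinth clearly at (608,215).

Request:
drive_tool(deltas="40 0 0 -8 0; 40 0 0 -14 0; 40 0 0 -17.5 0; 40 0 0 -18.5 0; 40 0 0 -19.3 0; 40 0 0 -19.3 0; 40 0 0 -19.3 0")

```text
time_s: 17.3
position: [0.4408, -0.0273, 0.013]
tcp_rot: [[0.998, -0.064, 0.0], [-0.064, -0.998, -0.0], [0.0, 0.0, -1.0]]
force: [-1.3, -0.3, 10.3]
opening: 0.589
grasp_force: 30.0
```

Run:
```python
from h import *
tp=cv2.imread('pics/t8.png'); c=tp[230:330,370:470]; hsv=cv2.cvtColor(c,cv2.COLOR_BGR2HSV)
m=((hsv[:,:,1]<60)&(hsv[:,:,2]>100)).astype(np.uint8); m[:,:32]=0
cs,_=cv2.findContours(m,cv2.RETR_EXTERNAL,cv2.CHAIN_APPROX_NONE); k=max(cs,key=cv2.contourArea)
r=cv2.minAreaRect(k); c4=plane('top',cv2.boxPoints(r)+[370,230],.032); e=np.roll(c4,-1,0)-c4
print(c4.mean(0),np.linalg.norm(e,axis=1),np.degrees(np.arctan2(e[:,1],e[:,0])))
c=tp[150:212,196:264]; cv2.imwrite('pics/dish.png',c)
```

```text
[ 0.3335743  -0.28555539  0.032     ] [0.06248315 0.06291714 0.06242378 0.06247694] [ -5.28961805 -94.05952553 174.30500428  86.00504077]
```

Request:
drive_tool(deltas="60 0 0 0 0; 68 0 0 0 0; 68 0 0 0 0; 68 0 0 15 0; 68 0 0 50 0; 87 0 0 90 0; 87 -17 -40 110 0; 87 -34 -81 110 0; 87 -51 -122 110 0; 87 -67 -162 110 0; 87 -84 -203 110 0; 87 -100 -240 90 0")

```text
time_s: 18.5
position: [0.3413, -0.2707, 0.1034]
tcp_rot: [[0.998, -0.065, 0.004], [-0.065, -0.998, -0.005], [0.004, 0.004, -1.0]]
force: [1.2, -0.8, -0.1]
opening: 0.995
grasp_force: 0.0
```

Request:
drive_tool(deltas="87 -7 -18 -20 0; 87 -7 -18 -20 0; 87 -7 -18 -20 0")

```text
time_s: 18.8
position: [0.3333, -0.2846, 0.0818]
tcp_rot: [[0.998, -0.065, -0.001], [-0.065, -0.998, 0.002], [-0.002, -0.002, -1.0]]
force: [-0.0, 0.7, -0.3]
opening: 0.997
grasp_force: 0.0
```

Run:
```python
from h import *
s=bot.read_state(); print(s['position'],s['force'],s['opening'],s['tcp_rot'][:2,1])
im=imaging.capture('scene')[:,:,::-1]
R=lambda a:cv2.resize(a,(400,400),interpolation=cv2.INTER_CUBIC)
cv2.imwrite('pics/c9.png',np.hstack([R(im[240:320,300:380]),R(im[140:240,200:300])]))
```

```text
[ 0.33332878 -0.28459411  0.08179317] [-0.04448419  0.71710016 -0.33367187] 0.9965516438770828 [-0.06545644 -0.99785279]
```

View pics/c9.png

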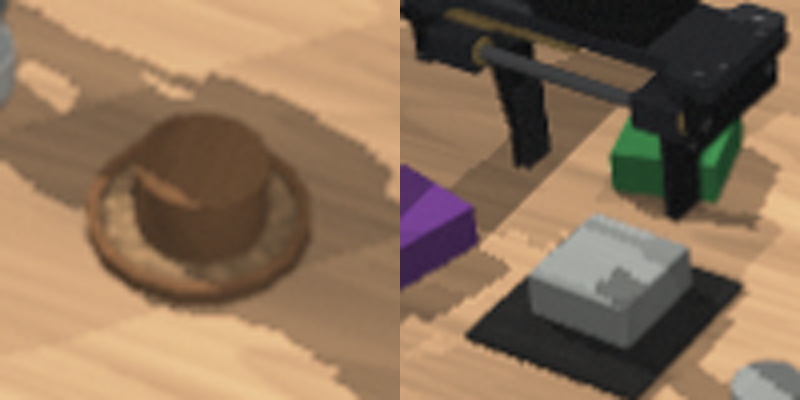

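The drum stands flat and centred in its dish at crop (202,200), and the open fingers straddle the plinth.

Request:
drive_tool(deltas="87 0 -1 -30 -0.01; 87 0 -1 -55 -0.01; 87 0 -1 -69 -0.01; 87 0 -1 -69 -0.01; 87 0 -1 -69 -0.01; 70 0 -1 -69 -0.01; 55 0 -1 -69 -0.01; 55 0 -1 -69 -0.01; 55 0 -1 -69 -0.01; 55 0 -1 -69 -0.01")

```text
time_s: 19.85
position: [0.3342, -0.2867, 0.0137]
tcp_rot: [[0.997, -0.074, 0.001], [-0.074, -0.997, -0.001], [0.001, 0.001, -1.0]]
force: [0.4, 0.5, 5.9]
opening: 0.731
grasp_force: 30.0
```

Request:
drive_tool(deltas="55 0 0 8 0; 55 0 0 35 0; 55 0 0 75 0; 55 10 19 105 0; 55 30 56 115 -0.02; 55 51 95 115 -0.04; 55 72 135 115 -0.06; 55 93 175 115 -0.08; 55 114 215 115 -0.1; 55 135 255 115 -0.12; 55 156 295 115 -0.137; 55 177 335 115 -0.137")

```text
time_s: 21.05
position: [0.5103, 0.0506, 0.1279]
tcp_rot: [[0.978, -0.21, -0.002], [-0.21, -0.978, 0.0], [-0.002, 0.0, -1.0]]
force: [1.5, -0.1, -4.8]
opening: 0.736
grasp_force: 30.0
```

Request:
drive_tool(deltas="55 21 39 0 0; 55 42 79 0 0; 55 63 119 0 0; 55 80 150 0 0; 55 88 165 -20 0; 55 88 165 -50 0; 55 88 165 -80 0; 55 88 165 -95 0; 55 88 165 -98 0; 55 88 165 -98 0; 55 88 165 -98 0")

```text
time_s: 22.15
position: [0.6001, 0.2137, 0.0316]
tcp_rot: [[0.978, -0.21, 0.003], [-0.21, -0.978, 0.0], [0.002, -0.001, -1.0]]
force: [-0.3, -0.3, -3.3]
opening: 0.732
grasp_force: 30.0
```

Run:
```python
from h import *
s=bot.read_state(); print(s['position'],s['force'],s['opening'],s['tcp_rot'][:2,1])
im=imaging.capture('scene')[:,:,::-1]; tp=imaging.capture('top')[:,:,::-1]
R=lambda a:cv2.resize(a,(400,400),interpolation=cv2.INTER_CUBIC)
cv2.imwrite('pics/c10.png',np.hstack([R(im[330:430,384:484]),R(tp[140:220,190:270])]))
```

```text
[0.60014782 0.21366418 0.03161186] [-0.29109627 -0.32400642 -3.31264315] 0.7320423482644913 [-0.21004486 -0.97769121]
```

View pics/c10.png

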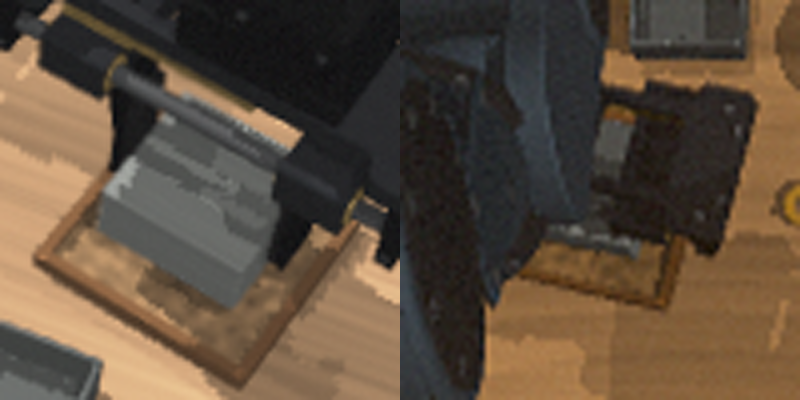

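The plinth is parallel to the square dish. Its bottom corners are at crop (102,228) and (233,307), and the dish's outer corners are at (36,262) and (242,387). I'll compare them in the same camera.

Run:
```python
from h import *
g=lambda u,v:((u+.5)/4-.5+384,(v+.5)/4-.5+330)
A=plane('scene',[g(102,228),g(233,307)],.0219)[:,:2]; B=plane('scene',[g(36,259),g(242,383)],.008)[:,:2]
def cen(A,s):
    e=A[1]-A[0]; u=e/np.linalg.norm(e); n=np.array([-u[1],u[0]]); n*=-np.sign(n@[1,.5]); return A.mean(0)+n*s/2,np.linalg.norm(e),np.degrees(np.arctan2(u[1],u[0]))
print(cen(A,.064),cen(B,.098))
```

```text
(array([0.59852904, 0.21550415]), np.float64(0.06107907315286653), np.float64(77.39477099705692)) (array([0.60087546, 0.21463698]), np.float64(0.09574874410901557), np.float64(78.09956488709885))
```

Within 2.5 mm and 1°, so I'll lower and release.

Request:
drive_tool(deltas="55 0 -1 -8 0; 55 0 -1 -14 0; 55 0 -1 -17 0; 55 0 -1 -18 0; 55 0 -1 -18.5 0; 55 0 -1 -18.5 0; 55 0 -1 -18.5 0")

```text
time_s: 22.95
position: [0.5985, 0.2125, 0.0138]
tcp_rot: [[0.978, -0.21, -0.001], [-0.21, -0.978, -0.0], [-0.001, 0.0, -1.0]]
force: [-4.5, -2.1, 9.6]
opening: 0.732
grasp_force: 30.0
```

Request:
drive_tool(deltas="70 0 0 0 0; 80 0 0 0 0; 80 0 0 0 0; 80 0 0 15 0; 80 0 0 45 0; 80 0 0 90 0; 80 0 0 130 0; 80 -40 -20 150 0; 80 -80 -40 150 0; 80 -120 -60 150 0; 80 -120 -60 150 0; 80 -120 -60 150 0")

```text
time_s: 24.15
position: [0.4786, 0.1524, 0.1628]
tcp_rot: [[0.978, -0.21, 0.001], [-0.21, -0.978, 0.0], [0.001, -0.001, -1.0]]
force: [0.4, 0.1, -0.1]
opening: 0.919
grasp_force: 0.0
```

Run:
```python
from h import *
s=bot.read_state(); print(s['time_s'],s['position'],s['force'],s['opening'])
im=np.ascontiguousarray(imaging.capture('scene')[:,:,::-1]); cv2.imwrite('pics/s11.png',im)
hsv=cv2.cvtColor(im,cv2.COLOR_BGR2HSV)[330:430,384:484]
m=((hsv[:,:,1]<60)&(hsv[:,:,2]>70)).astype(np.uint8)
cs,_=cv2.findContours(m,cv2.RETR_EXTERNAL,cv2.CHAIN_APPROX_NONE)
k=max(cs,key=cv2.contourArea).reshape(-1,2)+[384,330]
print(len(cs),cv2.contourArea(k),'bbox',cv2.boundingRect(k)); P=np.array([.6,.2135])
a=np.radians(-12.1);R=np.array([[np.cos(a),-np.sin(a)],[np.sin(a),np.cos(a)]])
Q=[[*(P+R@[x,y]),z] for z in(.004,.032) for x in(-.032,.032) for y in(-.032,.032)]
q=pix('scene',Q); print('expected',q.min(0),q.max(0)-q.min(0))
```

```text
24.15 [0.47857123 0.15244875 0.16281916] [ 0.3568741   0.08204135 -0.08593535] 0.9185401413636121
2 1666.0 bbox (407, 359, 54, 53)
expected [405.83363332 357.46577461] [56.31539516 55.88472375]
```

The plinth's outline matches the expected one for standing flat in the dish to within a pixel or two.

```bash
python3 -c "
from rig import bot
print(bot.hand_in())"
```

```text
the job is handed in; nothing more can be done
None
```

I set all four parts down in their own dishes in order and handed the job in at about 24 s. The camera checks showed each one upright and near the middle of its dish, but the hand-in gave no verdict.

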